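# Reset the dose stop on a bench doser

## Task

Set the bench doser to the dose marked by its flag: swing the lock ring's lever anticlockwise until the ring is slack, turn the knob so that its pointer lines up with the flag, then swing the lever back clockwise until the ring is firmly tight again, without forcing it. Do not turn the knob while the ring is tight, do not shift the flag, leave the other things on the counter where they stand, and let go at the end.

Things in the scene. Friction and masses are not known exactly. Their poses are not given: they have to be found in the camera images.
- axis (a point): the upright turning axis shared by the doser's lock ring and knob; the point lies on it 40 mm above the counter, at the top face of the doser's round white housing (150 mm across at the top, 40 mm high, screwed down). Its x and y axes turn with the doser.
- lock_post (a point): centre of the upright black round post at the end of the lock ring's lever: 16 mm across, free from 60 to 91 mm above the counter; the point lies 77 mm above the counter, 95 mm out from the axis. The steel ring is 92 mm across, 42 to 58 mm above the counter; the lever, 12 mm wide, reaches from it to the post at 45 to 55 mm. Clockwise from above tightens, anticlockwise slackens.
- lock_ring (a joint): turn of the lock ring, rad, growing anticlockwise (slackening); about 0 at the start, only lightly nipped; stops at -0.6 and 0.9; stays where left. Surely slack 0.4 past the start. The collar it clamps is off-centre by an unknown amount: once the knob has been turned, the ring bites anywhere from 0.2 before to 0.45 beyond the start angle, so only feel tells when it is tight.
- clamp: hidden clamp in the housing, pressed on the knob's collar by the ring. Feel, at the post along its circle: the slack ring drags with 6 to 7 N while moving; biting, the push climbs by about 3.5 N per 0.05 rad; firm is 10 to 13 N while moving (15 to 33 N on the collar once let go), over 15 N is forced (42 N). Standing still, the push drops by up to 5 N. Its position tells only the ring's angle.
- dose_knob: the adjuster above the lock ring; origin on the axis at counter height. Its x axis points along the pointer and along the knob's grip bar. Black upright grip bar 48 mm long, 14 mm wide, from 70 to 112 mm above the counter, centred on the axis; below it a 32 mm hub and the steel pointer, 62 to 66 mm above the counter. With the ring slack it turns with about 0.06 N m and stays where it is left.
- knob_grip (a point): middle of the grip bar, on the axis, 97 mm above the counter
- pointer_tip (a point): tip of the steel pointer, 66 mm out from the axis, 64 mm above the counter
- flag_point (a point): where the pointer's tip must come, seen from above: 66 mm out from the axis, in line with the flag and 2 mm inside it. The flag is a dark steel upright blade, 4 mm thick, on the rim of the housing, 68 to 78 mm out and up to 60 mm above the counter. At the start it stands 0.65 to 1.25 rad anticlockwise of the pointer.
- measure_cup: white measuring cup 38 mm across, 22 mm high, below the doser's nozzle; origin under its centre; leave alone
- amber_vial: amber vial 26 mm across, 50 mm high, beside the doser; origin under its centre; leave alone
- clear_vial: clear vial 24 mm across, 45 mm high, beside the doser; origin under its centre; leave alone
- saline: clear bottle 60 mm across, 130 mm high; origin under its centre; leave alone
- saline_small: clear bottle 44 mm across, 100 mm high; origin under its centre; leave alone
- pill_jar: orange jar 48 mm across, 70 mm high; origin under its centre; leave alone
- carton: white carton 60 x 110 x 40 mm; origin under its centre; leave alone
- spatula: spatula 160 mm long, white handle; origin under its middle; leave alone

How it is judged:
By the outcome, as a careful person would: the job done as asked, in the order asked, and still so for the second after the job is handed in, with the robot touching nothing.
It also fails if it takes over 72 s, if anything falls off the work surface, if the arm or the gripper's body presses on something with over 40 N, if the wrist force passes 120 N, or if a joint passes its speed limit or range.

## Robot

A 6-joint arm with a two-finger parallel gripper is mounted at the origin on the work surface. World frame = base frame: x ahead of the robot, y to its left, z up, the work surface at z = 0. Lengths are in m, angles in degrees, forces in N, time in s.
With the tool pointing down it reaches from about 0.325 to 0.775 m from the base axis. Payload 5.5 kg.
Tool frame: the origin (TCP) lies midway between the tips of the shut fingers; the grasp point (between the pads) lies 19 mm behind it; z points along the fingers, y is the line along which they close (so a half turn about z gives the same grasp; the last joint's range is limited). The gripper opens to 85 mm and grips with 20 to 120 N. Pads are 22 mm wide; open, the fingers measure 114 mm over their backs; the gripper's body (76 mm by 85 mm) begins 54 mm behind the grasp point. The pads swing forward as they close: fully open they stand 13 mm farther back than shut.
Start: joints at [-77.905, 5.22, 70.514, -0, 104.267, -3.249], TCP at [0.159, -0.579, 0.231] pointing down, gripper open.
Joint ranges: [-164.24, 164.24], [-49.07, 125.15], [9.68, 141.18], [-86.29, 266.29], [3.28, 154.24], [-151.56, 151.56]. Speed limits (degrees/s): [147.25, 147.25, 172.46, 180, 180, 180].

## Interface

Orientations are given as a 3x3 rotation matrix whose columns are the frame's x, y, z axes.
In Python, from workcell import robot gives the robot as it stands.
- The arm moves only by the tool play_rows, never from a script. Its argument "deltas" is one flat list of numbers, 7 for each row, row after row: the turn, a rotation vector about the world's x, y, z in rad, then the shift along the world's x, y, z in m, then the finger opening in m, from 0 to 0.0854. In form: [ax, ay, az, x, y, z, claw, ax, ay, az, x, y, z, claw, ...]. A call has 1 to 12 rows; each row is the pose to reach, as a shift and turn from the pose commanded when the call began; what a row does not reach only later rows make up. A row lasts 1/10 s, in which the tool goes at most 50 mm and 8.59 degrees, less where a joint would pass 70% of its speed; a pose out of reach is approached as far as the arm can. A call with a gripper value outside its range is refused whole. The fingers move at their own pace and stop on an object; "force" is the grip in N (left out, the last holds). Time passes only in rows, so rows that repeat a pose let the fingers close. It gives the time, the measured TCP pose, the force, the opening and the grip force at its end, in the units of the state.
- robot.read_state(): the state, without advancing time (a new reading comes with each control period).
- robot.read_camera(name): name is "scene" or "top" or "wrist"; returns a dict with "frame" (384x512x3 uint8, red, green, blue), "fx", "fy", "cx", "cy" (pixels), "distortion" ([k1, k2, p1, p2, k3] as OpenCV has them; the pictures are not rectified), "pose" (4x4, takes a point from camera to world coordinates); the wrist camera has in their place "mount" (4x4, takes a point from camera to tool coordinates, whose origin is the TCP and whose axes are the flange's). Camera axes: x right, y down, z forward; pixel columns grow to the right and rows downward; lengths in m; the calibration is good to about 2 mm. A picture is of the moment at which its call begins: read the wrist's pose just before it. There is no depth.
- robot.sign_off(): hands the job in; it is judged then, once.
Trained networks look in the newest picture that a camera, given by its name, has taken for a name from the list of things; names that differ only in an ending like _2 or _b are one class to them, and where a whole thing is asked for, a point or a joint stands for the part that bears it (a point fixed in the world has none). Each returns a list of dicts, best first, with "score" (0 to 1); they miss things now and then, are a little off and sometimes report something else, mostly with a low value. They report only what shows in the picture. A call takes as long as a camera call.
- robot.boxes_of(target, camera): "at" ([row, column] in pixels, amid what is visible of it).
- robot.silhouettes(target, camera): "mask" (384x512 bool, what is visible of it) and "at" ([row, column] in pixels, amid what is visible of it).
- robot.spot_point(target, camera): "at" ([row, column] in pixels: a listed point, or the origin of a listed thing).
The state is a dict: "t": time; "joints": joint angles; "joint_vel": joint speeds; "effort": joint torques, N m; "tcp_pos": TCP position; "tcp_rot": TCP orientation; "ft_force": force on the tool from outside, world axes, zero at the start; "wrist_torque": the same for the moment, N m; "finger_gap": finger opening in m; "finger_force": force on a finger pad.
Only numpy, scipy, OpenCV 4.12 (cv2) and the standard library are available. Lean on these libraries where they do the work, as an engineer would, in place of code of your own. Each camera call takes 0.05 s, during which the arm holds its last target. There are 200 camera calls.

## Working session

There is one attempt and no reset: what is moved stays moved. The work goes in short steps, Python scripts to look and compute and a tool call to move; the robot and the scene stay as the last step left them, time stands still between calls to the robot, and variables do not carry over. Pictures are saved under pics/ and viewed, at most 10 in all, crops included, and the job is handed in when it is done.

Besides the shell and the picture viewer there is one more tool, called after "Call:" as name(argument=value, ...) on one line, values as JSON. play_rows: Moves the arm, as the interface text tells. Its arguments: {"type":"object","properties":{"deltas":{"type":"array"},"force":{"type":"number"}},"required":["deltas"]}

```bash
mkdir -p pics; cat > h.py <<'E'
import numpy as np, cv2
from workcell import robot
def cam(n):
    s=robot.read_state(); c=robot.read_camera(n)
    if 'pose' not in c:
        T=np.eye(4);T[:3,:3]=np.array(s['tcp_rot']).reshape(3,3);T[:3,3]=s['tcp_pos'];c['pose']=T@np.array(c['mount'])
    c['K']=np.array([[c['fx'],0,c['cx']],[0,c['fy'],c['cy']],[0,0,1.]]);c['d']=np.array(c['distortion'],float);c['pose']=np.array(c['pose']);return c
def ray(c,at,z):
    u=cv2.undistortPoints(np.array([[[at[1],at[0]]]],float),c['K'],c['d'])[0,0]
    d=c['pose'][:3,:3]@np.array([u[0],u[1],1]);o=c['pose'][:3,3]
    return o+d*(z-o[2])/d[2]
def proj(c,P):
    T=np.linalg.inv(c['pose']);p,_=cv2.projectPoints(np.array(P,float).reshape(-1,1,3),cv2.Rodrigues(T[:3,:3])[0],T[:3,3],c['K'],c['d']);return p[:,0]
def save(c,n,f=None,crop=None,s=1):
    im=c['frame'][:,:,::-1].copy()
    if crop: im=im[crop[0]:crop[1],crop[2]:crop[3]]
    cv2.imwrite('pics/'+n,cv2.resize(im,None,fx=s,fy=s,interpolation=cv2.INTER_CUBIC))
Z=dict(axis=.04,lock_post=.077,knob_grip=.097,pointer_tip=.064,flag_point=.064)
E
python3 - <<'E'
from h import *
print(robot.read_state())
for n in ['top','scene']:
    c=cam(n);save(c,n+'1.png')
    print(n,c['pose'][:3,3])
    for k,z in Z.items():
        for r in robot.spot_point(k,n)[:2]: print(k,np.round(r['at'],1),round(r['score'],2),ray(c,r['at'],z).round(4))
    for k in ['measure_cup','amber_vial','clear_vial','saline','saline_small','pill_jar','carton','spatula']:
        for r in robot.spot_point(k,n)[:1]: print(k,np.round(r['at'],1),round(r['score'],2),ray(c,r['at'],0).round(4))
E
```

```text
{'t': 0.0, 'joints': array([-7.79038090e+01,  5.26476201e+00,  7.05826043e+01, -7.92652097e-04,
        1.04266230e+02, -3.24921790e+00]), 'joint_vel': array([0.00861804, 0.07966127, 0.03835098, 0.0445614 , 0.00848577,
       0.045863  ]), 'effort': array([ 1.89526640e-03, -4.58723974e+01, -4.18025494e+01,  2.15763898e-04,
        1.15828970e-02, -4.73724057e-06]), 'tcp_pos': array([ 0.15871178, -0.57833663,  0.23012644]), 'tcp_rot': array([[ 9.64348907e-01,  2.64633713e-01, -4.28578475e-04],
       [ 2.64634042e-01, -9.64346969e-01,  1.93580614e-03],
       [ 9.89812135e-05, -1.98020899e-03, -9.99998034e-01]]), 'ft_force': array([ 0.19186044,  0.7712824 , -0.28500038]), 'wrist_torque': array([0.03013369, 0.03889362, 0.0112473 ]), 'finger_force': 0.0, 'finger_gap': 0.08543700161721438}
top [ 0.36940149 -0.05563195  1.16202491]
axis [196.2 231.8] 0.96 [ 5.16e-01 -4.00e-04  4.00e-02]
lock_post [184.6 258.9] 0.8 [ 0.5457 -0.079   0.077 ]
lock_post [130.2 156.8] 0.18 [0.7023 0.2205 0.077 ]
knob_grip [195.9 228.4] 0.7 [0.5093 0.0063 0.097 ]
knob_grip [117.2 239.8] 0.66 [ 0.7384 -0.0215  0
[... 456 characters left out ...]
 [ 0.3126 -0.3574  0.    ]
scene [0.99728846 0.47757848 0.74154508]
axis [203.9 279. ] 0.57 [0.4994 0.0088 0.04  ]
lock_post [182.8 245.3] 0.63 [ 0.5394 -0.0807  0.077 ]
knob_grip [190.9 274.6] 0.54 [0.5168 0.0069 0.097 ]
pointer_tip [213.7 267.1] 0.69 [0.5621 0.03   0.064 ]
flag_point [219.6 290.5] 0.63 [0.532  0.0817 0.064 ]
measure_cup [191.  275.3] 0.73 [ 0.4433 -0.0623  0.    ]
clear_vial [303.  227.4] 0.59 [0.767  0.1278 0.    ]
saline [328.  279.3] 0.71 [0.7208 0.2447 0.    ]
saline_small [304.4 225.2] 0.89 [0.7728 0.1274 0.    ]
pill_jar [200.6 154.5] 0.58 [ 0.7273 -0.2552 -0.    ]
carton [260.4 190.7] 0.87 [ 0.7641 -0.0195  0.    ]
spatula [126.8 247.9] 0.6 [ 0.2925 -0.3625  0.    ]
```

```bash
python3 - <<'E'
import cv2,numpy as np
a=cv2.imread('pics/top1.png')[100:280,140:360];b=cv2.imread('pics/scene1.png')[130:340,130:350]
f=lambda x:cv2.resize(x,(400,int(x.shape[0]*400/x.shape[1])),interpolation=cv2.INTER_CUBIC)
a,b=f(a),f(b);h=max(a.shape[0],b.shape[0])
p=lambda x:cv2.copyMakeBorder(x,0,h-x.shape[0],0,0,0)
cv2.imwrite('pics/both.png',np.hstack([p(a),p(b)]))
E
```

```text
(no output)
```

View pics/both.png

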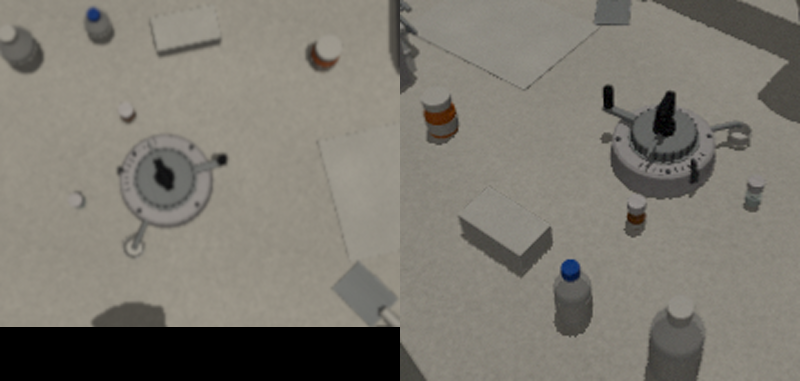

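```bash
python3 - <<'E'
from h import *
c=robot.read_camera('wrist');print(np.array(c['mount']).round(3),c['fx'],c['fy'])
E
```

```text
[[ 0.    -0.949 -0.316  0.081]
 [ 1.     0.001 -0.001 -0.   ]
 [ 0.001 -0.316  0.949 -0.143]
 [ 0.     0.     0.     1.   ]] 341.5151318151128 341.5151318151128
```

Call:
play_rows(deltas=[0,0,1.65,0.354,0.583,0.02,0.05,0,0,1.65,0.354,0.583,0.02,0.05,0,0,1.65,0.354,0.583,0.02,0.05,0,0,1.65,0.354,0.583,0.02,0.05,0,0,1.65,0.354,0.583,0.02,0.05,0,0,1.65,0.354,0.583,0.02,0.05,0,0,1.65,0.354,0.583,0.02,0.05,0,0,1.65,0.354,0.583,0.02,0.05,0,0,1.65,0.354,0.583,0.02,0.05,0,0,1.65,0.354,0.583,0.02,0.05,0,0,1.65,0.354,0.583,0.02,0.05,0,0,1.65,0.354,0.583,0.02,0.05])

```text
t: 2.65
tcp_pos: [0.4707, -0.064, 0.2493]
tcp_rot: [[-0.344, 0.939, 0.001], [0.939, 0.344, -0.0], [-0.001, 0.001, -1.0]]
ft_force: [1.0, -0.7, -0.4]
finger_gap: 0.0499
finger_force: 0.0
```

Call:
play_rows(deltas=[0,0,0,0.042,0.068,0,0.05,0,0,0,0.042,0.068,0,0.05,0,0,0,0.042,0.068,0,0.05,0,0,0,0.042,0.068,0,0.05])

```text
t: 3.05
tcp_pos: [0.512, 0.0023, 0.2486]
tcp_rot: [[-0.341, 0.94, -0.001], [0.94, 0.341, -0.0], [-0.0, -0.001, -1.0]]
ft_force: [-0.2, -0.6, -0.4]
finger_gap: 0.0499
finger_force: 0.0
```

```bash
cat > look.py <<'E'
from h import *
import sys
c=cam('wrist');save(c,sys.argv[1],s=1.5)
s=robot.read_state();print(s['tcp_pos'].round(4),s['ft_force'].round(2))
for k,z in Z.items():
    for r in robot.spot_point(k,'wrist')[:2]: print(k,np.round(r['at'],1),round(r['score'],2),ray(c,r['at'],z).round(4))
E
python3 look.py w1.png
```

```text
[0.5118 0.0016 0.2489] [0.07 0.15 0.37]
axis [160.5 253.4] 0.9 [0.5122 0.0028 0.04  ]
lock_post [258.5 250.8] 0.89 [ 0.5423 -0.0878  0.077 ]
knob_grip [173.8 252.9] 0.96 [0.5114 0.0036 0.097 ]
pointer_tip [157.9 319.7] 0.67 [0.5704 0.0327 0.064 ]
flag_point [100. 291.] 0.43 [0.5235 0.0739 0.064 ]
```

View pics/w1.png

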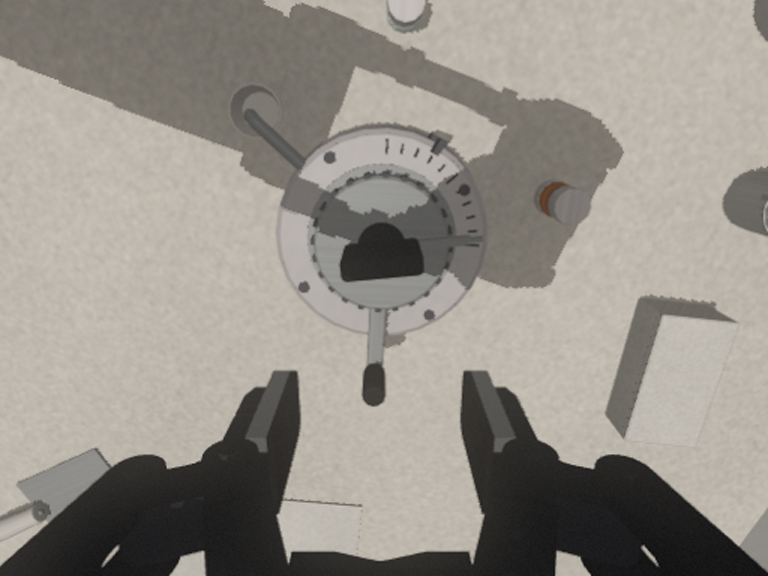

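Call:
play_rows(deltas=[0,0,0,0.03,-0.09,-0.05,0.05,0,0,0,0.03,-0.09,-0.1,0.05,0,0,0,0.03,-0.09,-0.12,0.05,0,0,0,0.03,-0.09,-0.12,0.05,0,0,0,0.03,-0.09,-0.12,0.05])

```text
t: 3.85
tcp_pos: [0.5407, -0.0885, 0.127]
tcp_rot: [[-0.338, 0.941, -0.004], [0.941, 0.338, 0.001], [0.003, -0.004, -1.0]]
ft_force: [0.3, -0.2, 0.6]
finger_gap: 0.0501
finger_force: 0.0
```

```bash
python3 look.py w2.png
```

```text
[ 0.5419 -0.0881  0.1297] [-0.01 -0.19  0.29]
axis [ 56.3 260. ] 0.76 [0.5123 0.0029 0.04  ]
lock_post [218.5 254.9] 0.93 [ 0.5415 -0.0873  0.077 ]
pointer_tip [ 38.3 380.9] 0.93 [0.5724 0.033  0.064 ]
```

View pics/w2.png

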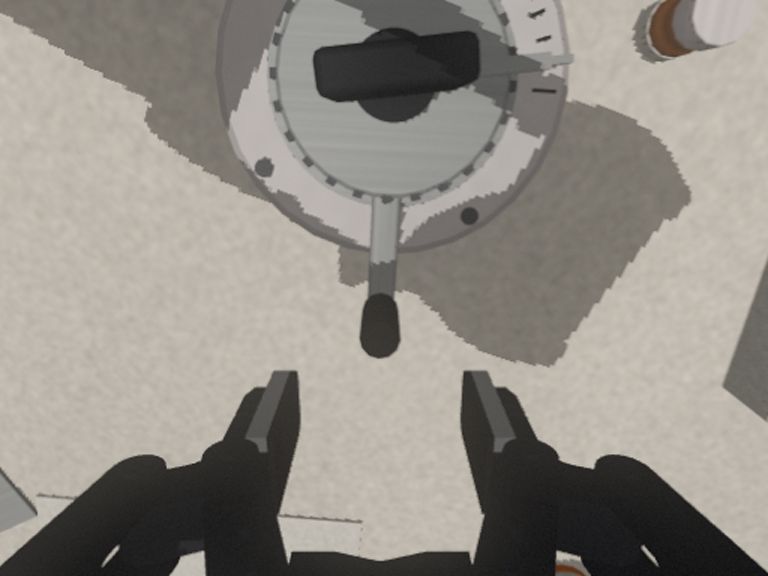

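Call:
play_rows(deltas=[0,0,0,0,0,-0.035,0.05,0,0,0,0,0,-0.063,0.05,0,0,0,0,0,-0.063,0.0,0,0,0,0,0,-0.063,0.0,0,0,0,0,0,-0.063,0.0,0,0,0,0,0,-0.063,0.0,0,0,0,0,0,-0.063,0.0], force=50)

```text
t: 4.85
tcp_pos: [0.5423, -0.088, 0.0676]
tcp_rot: [[-0.34, 0.94, 0.001], [0.94, 0.34, -0.0], [-0.001, 0.001, -1.0]]
ft_force: [-5.8, 0.7, 4.1]
finger_gap: 0.014
finger_force: 49.5
```

Call:
play_rows(deltas=[0,0,0.05,0.0045,0.0016,-0.063,0,0,0,0.1,0.0089,0.0034,0,0])

```text
t: 5.05
tcp_pos: [0.5466, -0.0859, 0.0532]
tcp_rot: [[-0.433, 0.901, -0.013], [0.901, 0.433, -0.002], [0.004, -0.012, -1.0]]
ft_force: [8.4, -11.4, -95.0]
finger_gap: 0.0144
finger_force: 64.0
```

I typed a wrong z value in the first row (-0.063), so the fingers pressed down on the lever. I'll hold still and let the arm settle before going on.

Call:
play_rows(deltas=[0,0,0,0,0,0,0,0,0,0,0,0,0,0])

```text
t: 5.25
tcp_pos: [0.5468, -0.0851, 0.0596]
tcp_rot: [[-0.432, 0.902, -0.012], [0.902, 0.432, 0.0], [0.006, -0.011, -1.0]]
ft_force: [-6.3, -4.2, -21.1]
finger_gap: 0.0141
finger_force: 62.6
```

```bash
python3 -c "
from h import *
s=robot.read_state();print(s['tcp_pos'].round(4),s['ft_force'].round(1),s['finger_gap'],s['t'],s['tcp_rot'][:,1])"
```

```text
[ 0.5468 -0.0851  0.0596] [ -6.3  -4.2 -21.1] 0.014079586507731294 5.25 [ 0.90198372  0.43163218 -0.01090986]
```

Call:
play_rows(deltas=[0,0,0,0,0,0,0.035,0,0,0,0,0,0,0.035,0,0,0,0,0,0,0.035,0,0,0,0,0,0,0.035])

```text
t: 5.65
tcp_pos: [0.5522, -0.0847, 0.0676]
tcp_rot: [[-0.432, 0.902, 0.004], [0.902, 0.432, -0.001], [-0.002, 0.003, -1.0]]
ft_force: [0.1, 0.5, -0.6]
finger_gap: 0.0352
finger_force: 0.0
```

```bash
python3 look.py w3.png; python3 -c "
from h import *
s=robot.read_state();print(s['tcp_rot'].round(3))
c=cam('top')
for k in Z:
  for r in robot.spot_point(k,'top')[:1]: print(k,ray(c,r['at'],Z[k]).round(4))"
```

```text
[ 0.5519 -0.0846  0.0673] [0.01 0.04 0.1 ]
axis [ 45.5 258.1] 0.72 [0.5128 0.0034 0.04  ]
lock_post [267.5 242.4] 0.85 [ 0.5472 -0.0848  0.077 ]
knob_grip [ 27.1 259.2] 0.58 [0.5121 0.0034 0.097 ]
pointer_tip [ 38.8 424.1] 0.78 [0.5714 0.0322 0.064 ]
pointer_tip [ 44.8 256.6] 0.17 [0.5127 0.0014 0.064 ]
[[-0.432  0.902  0.001]
 [ 0.902  0.432 -0.   ]
 [-0.     0.    -1.   ]]
axis [ 0.5211 -0.0006  0.04  ]
lock_post [ 0.5493 -0.0856  0.077 ]
knob_grip [0.5051 0.0051 0.097 ]
pointer_tip [0.5713 0.0292 0.064 ]
```

View pics/w3.png

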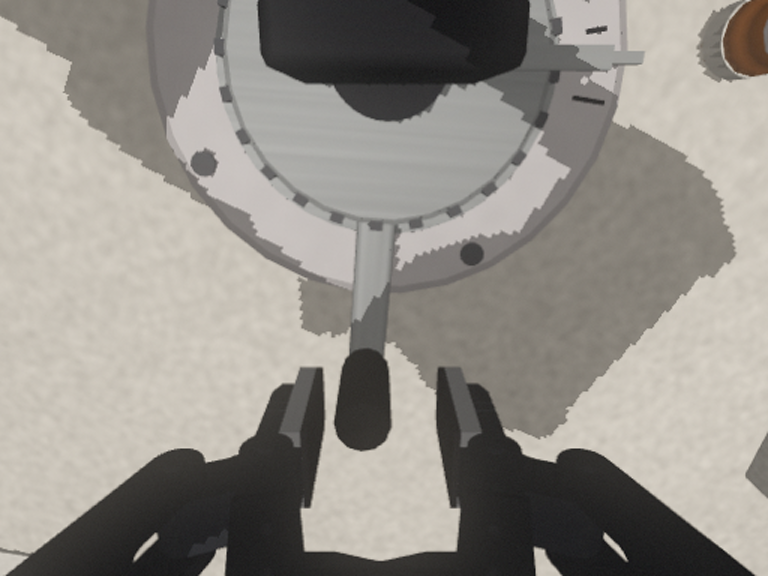

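Call:
play_rows(deltas=[0,0,0,-0.005,0,0,0.035,0,0,0,-0.005,0,0,0,0,0,0,-0.005,0,0,0,0,0,0,-0.005,0,0,0,0,0,0,-0.005,0,0,0], force=50)

```text
t: 6.75
tcp_pos: [0.5459, -0.0845, 0.0658]
tcp_rot: [[-0.432, 0.902, -0.0], [0.902, 0.432, 0.0], [0.0, -0.0, -1.0]]
ft_force: [-0.7, 1.6, 2.0]
finger_gap: 0.0144
finger_force: 48.8
```

Call:
play_rows(deltas=[0,0,0.05,0.0044,0.0018,0,0,0,0,0.1,0.0087,0.0039,0,0,0,0,0.15,0.0129,0.0062,0,0,0,0,0.2,0.0169,0.0087,0,0,0,0,0.25,0.0208,0.0114,0,0,0,0,0.3,0.0246,0.0142,0,0,0,0,0.35,0.0282,0.0173,0,0,0,0,0.4,0.0317,0.0205,0,0,0,0,0.45,0.035,0.0239,0,0,0,0,0.5,0.0381,0.0275,0,0])

```text
t: 7.75
tcp_pos: [0.5834, -0.0582, 0.0658]
tcp_rot: [[-0.812, 0.583, -0.002], [0.583, 0.812, -0.002], [0.0, -0.003, -1.0]]
ft_force: [-4.6, -2.6, 1.8]
finger_gap: 0.0142
finger_force: 49.0
```

Call:
play_rows(deltas=[0,0,0,0,0,0,0.05,0,0,0,0,0,0,0.05,0,0,0,0,0,0.04,0.05,0,0,0,0,0,0.09,0.05,0,0,-0.15,-0.02,0.02,0.12,0.05,0,0,-2.056,-0.071,0.0614,0.12,0.05,0,0,-2.056,-0.071,0.0614,0.12,0.05,0,0,-2.056,-0.071,0.0614,0.12,0.05,0,0,-2.056,-0.071,0.0614,0.12,0.05,0,0,-2.056,-0.071,0.0614,0.12,0.05,0,0,-2.056,-0.071,0.0614,0.12,0.05,0,0,-2.056,-0.071,0.0614,0.12,0.05])

```text
t: 8.95
tcp_pos: [0.513, 0.0043, 0.1856]
tcp_rot: [[0.257, 0.966, 0.0], [0.966, -0.257, 0.0], [0.0, 0.0, -1.0]]
ft_force: [-0.7, 0.6, -0.4]
finger_gap: 0.0499
finger_force: 0.0
```

Call:
play_rows(deltas=[0,0,-0.848,0,0,0,0.05,0,0,-0.848,0,0,0,0.05,0,0,-0.848,0,0,0,0.05,0,0,-0.848,0,0,0,0.05,0,0,-0.848,0,0,0,0.05,0,0,-0.848,0,0,0,0.05,0,0,-0.848,0,0,0,0.05])

```text
t: 9.65
tcp_pos: [0.513, 0.0043, 0.1856]
tcp_rot: [[0.892, 0.451, 0.0], [0.451, -0.892, 0.0], [0.0, 0.0, -1.0]]
ft_force: [-0.3, 0.1, 0.2]
finger_gap: 0.0502
finger_force: 0.0
```

```bash
python3 look.py w4.png; python3 -c "
from h import *
print(robot.read_state()['tcp_rot'].round(3))"
```

```text
[0.513  0.0043 0.1857] [-0.25 -0.88 -0.4 ]
axis [178.5 255.3] 0.75 [0.5124 0.0023 0.04  ]
knob_grip [197.  255.2] 0.67 [0.5145 0.0038 0.097 ]
pointer_tip [102.8 255.1] 0.66 [0.5712 0.0326 0.064 ]
flag_point [136.4 190.5] 0.76 [0.526  0.0658 0.064 ]
[[ 0.891  0.454  0.   ]
 [ 0.454 -0.891 -0.   ]
 [ 0.     0.    -1.   ]]
```

View pics/w4.png

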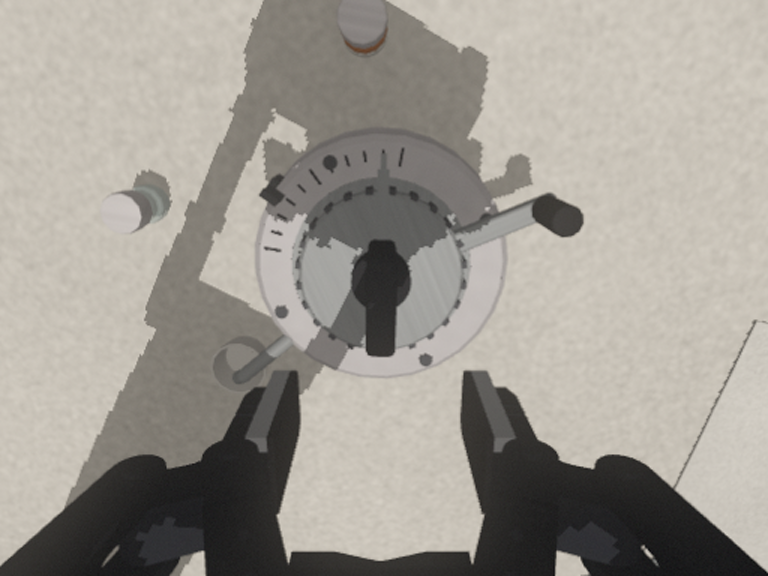

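Call:
play_rows(deltas=[0,0,0,-0.0005,-0.0012,-0.05,0.05,0,0,0,-0.0005,-0.0012,-0.09,0.05,0,0,0,-0.0005,-0.0012,-0.105,0.05,0,0,0,-0.0005,-0.0012,-0.105,0,0,0,0,-0.0005,-0.0012,-0.105,0,0,0,0,-0.0005,-0.0012,-0.105,0,0,0,0,-0.0005,-0.0012,-0.105,0,0,0,0,-0.0005,-0.0012,-0.105,0], force=35)

```text
t: 10.75
tcp_pos: [0.5133, 0.0038, 0.0833]
tcp_rot: [[0.891, 0.453, 0.003], [0.453, -0.891, 0.001], [0.003, 0.0, -1.0]]
ft_force: [-3.5, 4.6, 3.0]
finger_gap: 0.0137
finger_force: 35.5
```

Call:
play_rows(deltas=[0,0,0.1,0,0,0,0,0,0,0.2,0,0,0,0,0,0,0.3,0,0,0,0,0,0,0.4,0,0,0,0,0,0,0.5,0,0,0,0,0,0,0.6,0,0,0,0,0,0,0.7,0,0,0,0,0,0,0.75,0,0,0,0,0,0,0.8,0,0,0,0,0,0,0.8,0,0,0,0])

```text
t: 11.75
tcp_pos: [0.5128, 0.0043, 0.0833]
tcp_rot: [[0.294, 0.956, 0.002], [0.956, -0.294, 0.002], [0.002, 0.001, -1.0]]
ft_force: [-7.2, 5.6, 4.6]
finger_gap: 0.0132
finger_force: 35.7
```

```bash
python3 look.py w5.png; python3 -c "
from h import *
print(robot.read_state()['tcp_rot'].round(3))"
```

```text
[0.5128 0.0043 0.0833] [-6.48  4.97  3.29]
axis [225.1 250.5] 0.72 [0.5111 0.0043 0.04  ]
lock_post [320.6 419.1] 0.67 [ 0.5852 -0.059   0.077 ]
knob_grip [277.6 252.8] 0.7 [0.5124 0.004  0.097 ]
pointer_tip [116.3 251.8] 0.92 [0.5313 0.067  0.064 ]
flag_point [112.2 238.4] 0.66 [0.5259 0.0706 0.064 ]
[[ 0.295  0.955  0.002]
 [ 0.955 -0.295  0.002]
 [ 0.002  0.001 -1.   ]]
```

View pics/w5.png

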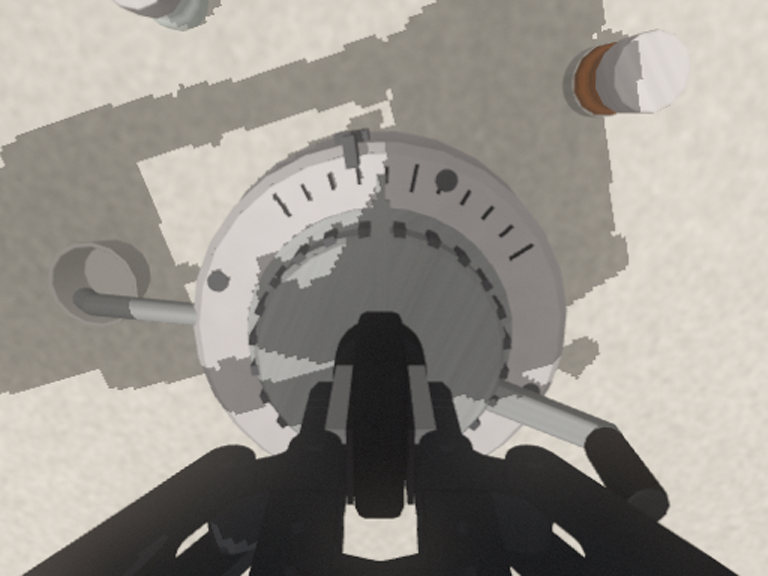

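```bash
cat > z.py <<'E'
from h import *
import sys
c=cam('wrist'); s=robot.read_state(); A=np.array([float(v) for v in sys.argv[2:4]]) if len(sys.argv)>3 else s['tcp_pos'][:2]
psi=np.arctan2(s['tcp_rot'][1,0],s['tcp_rot'][0,0])
im=c['frame'][:,:,::-1].copy()
S=8;r0,r1,c0,c1=75,150,205,300
b=cv2.resize(im[r0:r1,c0:c1],None,fx=S,fy=S,interpolation=cv2.INTER_NEAREST)
def line(off,z,ra,rb,col):
    P=[[A[0]+r*np.cos(psi+off),A[1]+r*np.sin(psi+off),z] for r in (ra,rb)]
    q=proj(c,P);q=((q-[c0,r0]+.5)*S).astype(int)
    cv2.line(b,tuple(map(int,q[0])),tuple(map(int,q[1])),col,1)
line(0,.066,.04,.066,(0,255,0))
for o,col in ((0.05,(255,0,0)),(0.1,(0,0,255)),(.15,(0,255,255))): line(o,.06,.068,.078,col)
cv2.imwrite('pics/'+sys.argv[1],b); print(A,np.degrees(psi))
E
python3 z.py z1.png .5125 .0038
```

```text
[0.5125 0.0038] 72.8217741771403
```

View pics/z1.png

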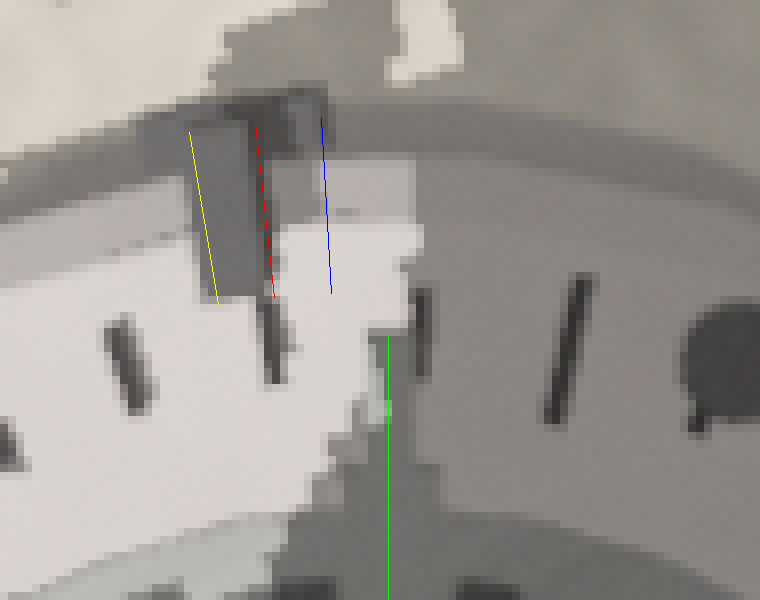

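Call:
play_rows(deltas=[0,0,0.05,0,0,0,0,0,0,0.1,0,0,0,0,0,0,0.13,0,0,0,0,0,0,0.13,0,0,0,0,0,0,0.13,0,0,0,0])

```text
t: 12.6
tcp_pos: [0.5127, 0.0044, 0.0833]
tcp_rot: [[0.169, 0.986, 0.001], [0.986, -0.169, 0.002], [0.002, 0.001, -1.0]]
ft_force: [-7.0, 4.8, 4.8]
finger_gap: 0.0137
finger_force: 35.8
```

```bash
sed -i 's/0.05,(255,0,0)/-0.03,(255,0,0)/;s/(0.1,(0,0,255)/(0.0,(0,0,255)/;s/(.15,(0,2/(.03,(0,2/' z.py; python3 z.py z2.png .5125 .0038
```

```text
[0.5125 0.0038] 80.2718999386968
```

View pics/z2.png

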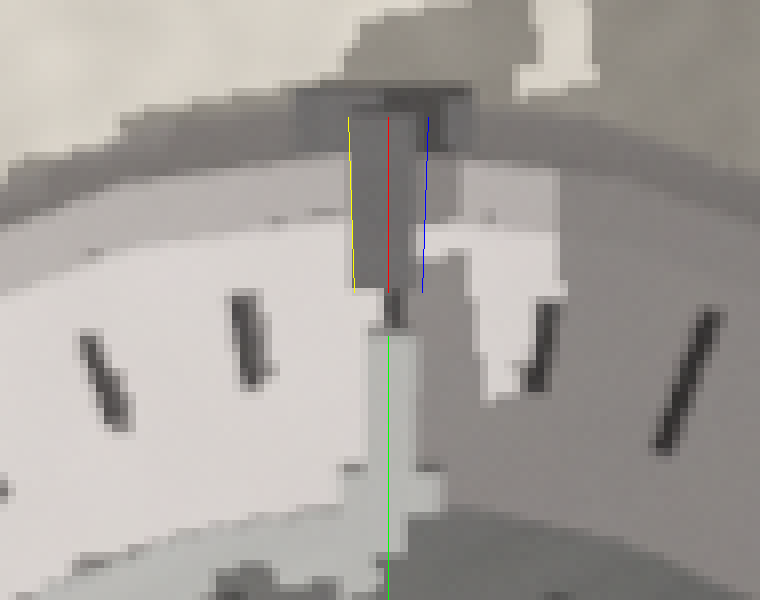

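Call:
play_rows(deltas=[0,0,0.006,0,0,0,0,0,0,0.006,0,0,0,0,0,0,0.006,0,0,0,0.045,0,0,0.006,0,0,0,0.045,0,0,0.006,0,0,0,0.045,0,0,0.006,0,0,0.05,0.045,0,0,0.006,0,0,0.09,0.045,0,0,0.006,0,0,0.09,0.045,0,0,0.006,0,0,0.09,0.045])

```text
t: 13.55
tcp_pos: [0.5134, 0.0029, 0.1725]
tcp_rot: [[0.164, 0.986, 0.004], [0.986, -0.164, -0.0], [0.0, 0.004, -1.0]]
ft_force: [0.2, -0.5, -1.0]
finger_gap: 0.0449
finger_force: 0.0
```

```bash
python3 look.py w6.png; sed -i 's/r0,r1,c0,c1=75,150,205,300/r0,r1,c0,c1=85,160,205,300/' z.py; python3 z.py z3.png .5125 .0038
```

```text
[0.5127 0.0029 0.1707] [-0.51  0.17 -0.8 ]
axis [181.5 249.8] 0.8 [0.5111 0.0033 0.04  ]
lock_post [253.  356.2] 0.82 [ 0.5857 -0.0574  0.077 ]
knob_grip [202.  250.4] 0.89 [0.5122 0.0054 0.097 ]
pointer_tip [101.2 250.4] 0.93 [0.5229 0.0691 0.064 ]
flag_point [100.  254.1] 0.6 [0.5256 0.0695 0.064 ]
[0.5125 0.0038] 80.54327119311854
```

View pics/z3.png

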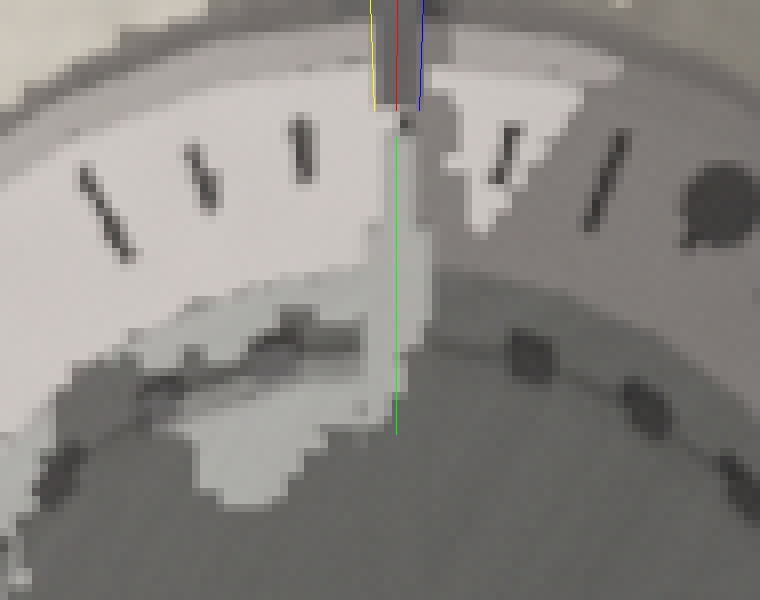

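Call:
play_rows(deltas=[0,0,0.15,0.03,-0.025,0,0.045,0,0,0.3,0.0715,-0.0612,0,0.045,0,0,0.45,0.0715,-0.0612,0,0.045,0,0,0.6,0.0715,-0.0612,0,0.045,0,0,0.74,0.0715,-0.0612,0,0.045,0,0,0.88,0.0715,-0.0612,0,0.045,0,0,1.03,0.0715,-0.0612,0,0.045,0,0,1.03,0.0715,-0.0612,-0.02,0.045,0,0,1.03,0.0715,-0.0612,-0.04,0.045,0,0,1.03,0.0715,-0.0612,-0.04,0.045])

```text
t: 14.9
tcp_pos: [0.5822, -0.0578, 0.1265]
tcp_rot: [[-0.761, 0.649, -0.007], [0.649, 0.761, 0.001], [0.006, -0.004, -1.0]]
ft_force: [-0.3, -0.2, -0.6]
finger_gap: 0.0446
finger_force: 0.0
```

```bash
python3 look.py w7.png
```

```text
[ 0.5829 -0.0579  0.1286] [0.1  0.03 0.34]
axis [ 58.9 253.7] 0.59 [0.5108 0.0037 0.04  ]
lock_post [222.8 256.1] 0.64 [ 0.5849 -0.0573  0.077 ]
knob_grip [ 52.4 257.3] 0.58 [0.5123 0.0047 0.097 ]
```

Call:
play_rows(deltas=[0,0,0,0.001,0,-0.035,0.045,0,0,0,0.001,0,-0.061,0.045,0,0,0,0.001,0,-0.061,0,0,0,0,0.001,0,-0.061,0,0,0,0,0.001,0,-0.061,0,0,0,0,0.001,0,-0.061,0,0,0,0,0.001,0,-0.061,0], force=50)

```text
t: 15.9
tcp_pos: [0.5851, -0.0582, 0.0708]
tcp_rot: [[-0.761, 0.649, 0.001], [0.649, 0.761, -0.0], [-0.001, 0.0, -1.0]]
ft_force: [-3.7, -1.1, -1.5]
finger_gap: 0.0142
finger_force: 49.4
```

```bash
cat > f.py <<'E'
from h import *
s=robot.read_state();A=np.array([.5125,.0035]);v=s['tcp_pos'][:2]-A;a=np.arctan2(v[1],v[0]);t=np.array([-np.sin(a),np.cos(a)])
print('th',round(a+np.radians(72.1),3),'r',np.hypot(*v).round(4),'a',np.degrees(a).round(1),'y',np.degrees(np.arctan2(s['tcp_rot'][1,1],s['tcp_rot'][0,1])).round(1),'ft_tan',(s['ft_force'][:2]@t).round(2),'rad',(s['ft_force'][:2]@v/np.hypot(*v)).round(2),'z',s['tcp_pos'][2].round(4),s['t'])
import sys
for d in map(float,sys.argv[1:]):
    p=.095*np.array([np.cos(a+d)-np.cos(a),np.sin(a+d)-np.sin(a)]);print(d,p.round(4))
E
python3 f.py $(seq -0.05 -0.05 -1.0)
```

```text
th 0.554 r 0.0953 a -40.3 y 49.6 ft_tan -3.26 rad -2.11 z 0.0708 15.9
-0.05 [-0.0032 -0.0035]
-0.1 [-0.0065 -0.0069]
-0.15 [-0.01   -0.0101]
-0.2 [-0.0137 -0.0132]
-0.25 [-0.0175 -0.016 ]
-0.3 [-0.0214 -0.0186]
-0.35 [-0.0255 -0.0211]
-0.4 [-0.0297 -0.0233]
-0.45 [-0.034  -0.0254]
-0.5 [-0.0384 -0.0272]
-0.55 [-0.0428 -0.0288]
-0.6 [-0.0474 -0.0301]
-0.65 [-0.052  -0.0313]
-0.7 [-0.0566 -0.0322]
-0.75 [-0.0614 -0.0329]
-0.8 [-0.0661 -0.0333]
-0.85 [-0.0708 -0.0335]
-0.9 [-0.0756 -0.0334]
-0.95 [-0.0803 -0.0332]
-1.0 [-0.085  -0.0327]
```

Call:
play_rows(deltas=[0,0,-0.05,-0.0032,-0.0035,0,0,0,0,-0.1,-0.0065,-0.0069,0,0,0,0,-0.15,-0.01,-0.0101,0,0,0,0,-0.2,-0.0137,-0.0132,0,0,0,0,-0.25,-0.0175,-0.016,0,0,0,0,-0.3,-0.0214,-0.0186,0,0])

```text
t: 16.5
tcp_pos: [0.5652, -0.0759, 0.0708]
tcp_rot: [[-0.535, 0.845, 0.005], [0.845, 0.535, 0.001], [-0.001, 0.005, -1.0]]
ft_force: [3.8, 3.0, -4.6]
finger_gap: 0.014
finger_force: 49.4
```

```bash
python3 f.py $(seq -0.025 -0.025 -0.2)
```

```text
th 0.274 r 0.0953 a -56.4 y 32.3 ft_tan 4.81 rad -0.4 z 0.0708 16.5
-0.025 [-0.002  -0.0013]
-0.05 [-0.004  -0.0025]
-0.075 [-0.0061 -0.0037]
-0.1 [-0.0082 -0.0049]
-0.125 [-0.0103 -0.0059]
-0.15 [-0.0124 -0.007 ]
-0.175 [-0.0146 -0.0079]
-0.2 [-0.0168 -0.0089]
```

Call:
play_rows(deltas=[0,0,-0.025,-0.002,-0.0013,0,0,0,0,-0.05,-0.004,-0.0025,0,0,0,0,-0.075,-0.0061,-0.0037,0,0,0,0,-0.1,-0.0082,-0.0049,0,0])

```text
t: 16.9
tcp_pos: [0.5568, -0.0809, 0.0708]
tcp_rot: [[-0.449, 0.894, 0.004], [0.894, 0.449, 0.001], [-0.001, 0.004, -1.0]]
ft_force: [3.4, 3.7, -3.5]
finger_gap: 0.0143
finger_force: 49.4
```

```bash
python3 f.py $(seq -0.025 -0.025 -0.1)
```

```text
th 0.171 r 0.0953 a -62.3 y 26.7 ft_tan 4.78 rad -1.72 z 0.0708 16.9
-0.025 [-0.0021 -0.0011]
-0.05 [-0.0043 -0.0021]
-0.075 [-0.0064 -0.0031]
-0.1 [-0.0086 -0.004 ]
```

Call:
play_rows(deltas=[0,0,-0.025,-0.0021,-0.0011,0,0,0,0,-0.05,-0.0043,-0.0021,0,0])

```text
t: 17.1
tcp_pos: [0.5526, -0.083, 0.0708]
tcp_rot: [[-0.403, 0.915, 0.004], [0.915, 0.403, 0.001], [-0.001, 0.004, -1.0]]
ft_force: [3.7, 3.0, -3.5]
finger_gap: 0.0144
finger_force: 49.4
```

```bash
python3 f.py $(seq -0.025 -0.025 -0.05)
```

```text
th 0.121 r 0.0953 a -65.2 y 23.8 ft_tan 4.68 rad -1.19 z 0.0708 17.1
-0.025 [-0.0022 -0.001 ]
-0.05 [-0.0044 -0.0019]
```

Call:
play_rows(deltas=[0,0,-0.025,-0.0022,-0.001,0,0,0,0,-0.05,-0.0044,-0.0019,0,0])

```text
t: 17.3
tcp_pos: [0.5482, -0.085, 0.0708]
tcp_rot: [[-0.357, 0.934, 0.004], [0.934, 0.357, 0.001], [-0.001, 0.004, -1.0]]
ft_force: [3.7, 3.1, -3.6]
finger_gap: 0.014
finger_force: 49.4
```

```bash
python3 f.py $(seq -0.025 -0.025 -0.05)
```

```text
th 0.071 r 0.0954 a -68.0 y 20.9 ft_tan 4.65 rad -1.52 z 0.0708 17.3
-0.025 [-0.0022 -0.0009]
-0.05 [-0.0044 -0.0017]
```

Call:
play_rows(deltas=[0,0,-0.025,-0.0022,-0.0009,0,0,0,0,-0.05,-0.0044,-0.0017,0,0])

```text
t: 17.5
tcp_pos: [0.5437, -0.0866, 0.0708]
tcp_rot: [[-0.31, 0.951, 0.004], [0.951, 0.31, 0.001], [-0.0, 0.004, -1.0]]
ft_force: [3.8, 2.8, -2.6]
finger_gap: 0.014
finger_force: 49.4
```

```bash
python3 f.py $(seq -0.025 -0.025 -0.05)
```

```text
th 0.021 r 0.0953 a -70.9 y 18.1 ft_tan 4.47 rad -1.39 z 0.0708 17.5
-0.025 [-0.0023 -0.0007]
-0.05 [-0.0045 -0.0014]
```

Call:
play_rows(deltas=[0,0,-0.025,-0.0023,-0.0007,0,0,0,0,-0.05,-0.0045,-0.0014,0,0])

```text
t: 17.7
tcp_pos: [0.5392, -0.0881, 0.0708]
tcp_rot: [[-0.262, 0.965, 0.004], [0.965, 0.262, 0.001], [-0.0, 0.004, -1.0]]
ft_force: [4.0, 2.7, -2.4]
finger_gap: 0.014
finger_force: 49.4
```

```bash
python3 f.py $(seq -0.025 -0.025 -0.05)
```

```text
th -0.029 r 0.0954 a -73.8 y 15.2 ft_tan 4.57 rad -1.49 z 0.0708 17.7
-0.025 [-0.0023 -0.0006]
-0.05 [-0.0046 -0.0012]
```

Call:
play_rows(deltas=[0,0,-0.025,-0.0023,-0.0006,0,0,0,0,-0.05,-0.0046,-0.0012,0,0])

```text
t: 17.9
tcp_pos: [0.5346, -0.0893, 0.0708]
tcp_rot: [[-0.214, 0.977, 0.004], [0.977, 0.214, 0.001], [-0.0, 0.004, -1.0]]
ft_force: [4.1, 3.5, -3.9]
finger_gap: 0.0139
finger_force: 49.4
```

```bash
python3 f.py $(seq -0.025 -0.025 -0.05)
```

```text
th -0.078 r 0.0953 a -76.6 y 12.3 ft_tan 4.81 rad -2.42 z 0.0708 17.9
-0.025 [-0.0023 -0.0005]
-0.05 [-0.0046 -0.001 ]
```

Call:
play_rows(deltas=[0,0,-0.025,-0.0023,-0.0005,0,0,0,0,-0.05,-0.0046,-0.001,0,0])

```text
t: 18.1
tcp_pos: [0.5302, -0.0902, 0.0708]
tcp_rot: [[-0.165, 0.986, 0.005], [0.986, 0.165, 0.001], [0.0, 0.005, -1.0]]
ft_force: [4.8, 3.8, -5.1]
finger_gap: 0.014
finger_force: 49.4
```

```bash
python3 f.py $(seq -0.025 -0.025 -0.05)
```

```text
th -0.126 r 0.0954 a -79.3 y 9.5 ft_tan 5.38 rad -2.85 z 0.0708 18.1
-0.025 [-0.0023 -0.0004]
-0.05 [-0.0047 -0.0008]
```

Call:
play_rows(deltas=[0,0,-0.025,-0.0023,-0.0004,0,0,0,0,-0.05,-0.0047,-0.0008,0,0])

```text
t: 18.3
tcp_pos: [0.526, -0.0909, 0.0708]
tcp_rot: [[-0.115, 0.993, 0.006], [0.993, 0.115, 0.001], [0.0, 0.006, -1.0]]
ft_force: [7.7, 4.4, -5.9]
finger_gap: 0.014
finger_force: 49.3
```

```bash
python3 f.py $(seq -0.025 -0.025 -0.05)
```

```text
th -0.17 r 0.0954 a -81.8 y 6.6 ft_tan 8.27 rad -3.24 z 0.0708 18.3
-0.025 [-0.0024 -0.0003]
-0.05 [-0.0047 -0.0006]
```

Call:
play_rows(deltas=[0,0,-0.03,-0.0029,-0.0004,0,0])

```text
t: 18.4
tcp_pos: [0.5235, -0.0913, 0.0708]
tcp_rot: [[-0.085, 0.996, 0.007], [0.996, 0.085, 0.001], [0.0, 0.007, -1.0]]
ft_force: [9.6, 4.5, -6.5]
finger_gap: 0.0143
finger_force: 49.3
```

```bash
python3 f.py -0.01 -0.02
```

```text
th -0.197 r 0.0954 a -83.4 y 4.9 ft_tan 10.1 rad -3.39 z 0.0708 18.4
-0.01 [-0.0009 -0.0001]
-0.02 [-0.0019 -0.0002]
```

Call:
play_rows(deltas=[0,0,0,0,0,0,0.05,0,0,0,0,0,0,0.05,0,0,0,0,0,0,0.05,0,0,0,0,0,0.05,0.05,0,0,0,0,0,0.1,0.05,0,0,-0.1,-0.01,0.045,0.105,0.05,0,0,-0.25,-0.01,0.095,0.105,0.05,0,0,-0.25,-0.01,0.095,0.105,0.05,0,0,-0.25,-0.01,0.095,0.105,0.05,0,0,-0.25,-0.01,0.095,0.105,0.05])

```text
t: 19.4
tcp_pos: [0.511, 0.0021, 0.1745]
tcp_rot: [[0.163, 0.987, -0.0], [0.987, -0.163, -0.001], [-0.001, -0.0, -1.0]]
ft_force: [-0.1, -0.2, -0.6]
finger_gap: 0.0498
finger_force: 0.0
```

```bash
python3 look.py w8.png; python3 - <<'E'
from h import *
c=cam('wrist');r=robot.spot_point('lock_post','wrist')
for q in r[:1]:
    p=ray(c,q['at'],.077)-[.5125,.0035,0];print(np.arctan2(p[1],p[0])+np.radians(72.1))
im=c['frame'][:,:,::-1];a=cv2.resize(im,(400,300));b=cv2.resize(im[85:160,215:290],(400,400),interpolation=cv2.INTER_NEAREST)
cv2.imwrite('pics/fin.png',np.hstack([cv2.copyMakeBorder(a,0,100,0,0,0),b]))
E
```

```text
[0.511  0.0018 0.1744] [ 0.28 -0.62 -0.02]
axis [180.2 255.6] 0.89 [0.5131 0.0021 0.04  ]
axis [ 97.3 260. ] 0.74 [0.5273 0.0685 0.04  ]
lock_post [296.4 290. ] 0.69 [ 0.5266 -0.0906  0.077 ]
knob_grip [204.2 255.1] 0.75 [0.5123 0.0018 0.097 ]
pointer_tip [100.  254.2] 0.77 [0.5227 0.0685 0.064 ]
flag_point [ 97.  259.4] 0.73 [0.5267 0.07   0.064 ]
-0.19367157718502326
```

View pics/fin.png

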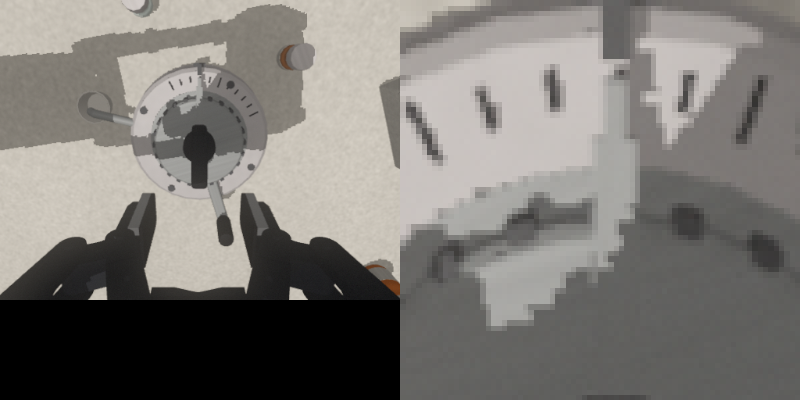

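The last picture shows the pointer in line with the flag: tip at crop column about 618, blade about 617. The lever is in its tightened position and the gripper is clear.

```bash
python3 -c "
from workcell import robot
print(robot.sign_off())"
```

```text
the job is handed in; nothing more can be done
None
```

I slackened the ring, turned the knob until its pointer lined up with the flag, then tightened the ring firm by feel (about 10 N read at the post, 12 N at most), let go and handed the job in. Early on, a mistyped row pressed the fingers onto the lever; 95 N showed at the wrist (limit 120 N; I can't rule out that it counts against the 40 N limit), and nothing looked shifted afterwards.

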